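Load a plate into the tacking fixture and set its clamp screw

ROBOT

A 7-joint arm with a two-finger parallel gripper is mounted at the origin on the work surface. World frame = base frame: x ahead of the robot, y to its left, z up, the work surface at z = 0. Lengths are in m, angles in rad, forces in N, time in s.
With the tool pointing down it reaches from about 0.425 to 0.95 m from the base axis. Payload 4.7 kg.
Tool frame: the origin (TCP) lies between the finger pads; the fingertips stand 25 mm ahead of it and the grasp point (between the pads) lies 6 mm ahead of it; x points along the fingers, z is the direction in which the jaws open and shut, and the axes are right-handed (so a half turn about x gives the same grasp; the last joint's range is limited). The gripper opens to 85 mm and grips with 20 to 120 N. Pads are 22 mm wide; open, the fingers measure 114 mm over their backs; the gripper's body (76 mm by 85 mm) begins 54 mm behind the grasp point. The pads swing forward as they close: fully open they stand 13 mm farther back than shut.
Start: joints at [1.191, 0.469, -0.049, 1.532, 0.024, 1.141, -0.082], TCP at [0.232, -0.634, 0.256] pointing down, gripper open.
Joint ranges: [-2.59, 2.59], [-0.33, 1.99], [-1.39, 1.29], [0.1, 2.45], [-1.04, 4.18], [0.21, 1.99], [-2.66, 2.66]. Speed limits (rad/s): [2.57, 2.57, 3.14, 3.14, 3.14, 3.14, 3.14].

INTERFACE

Orientations are given as a 3x3 rotation matrix whose columns are the frame's x, y, z axes.
In Python, from rig import * gives the robot as it stands. Calls block until the motion is done:
- movep(position, orientation): joint-space move of the TCP to a pose.
- move_l(position, attitude=None, feed=0.15, until_force=None): straight line of the TCP; attitude=None keeps the orientation; feed is the mean speed in m/s. With until_force (N) it stops when the force on the tool has changed by that much, and returns True; else False.
- move_joints(angles): joint-space move.
- command_gripper(opening, newtons=None): finger opening in m; newtons is the grip in N (None keeps the last); returns when the fingers have stopped.
- sleep(seconds).
- inverse_kinematics(position, orientation): joint angles nearest the present ones, or None.
- sense(): the state.
- camera(name): name is "scene" or "top" or "wrist"; returns (picture, depth): 420x560x3 uint8, red, green, blue; 420x560 float32, m along the optical axis (not along the pixel's ray), 0 where there is no reading.
- camera_params(name): a dict with "K" (3x3 intrinsics, pixels), "position" and "rotation" of the camera in the world; the wrist camera has in their place "tool_from_camera" (4x4, takes a point from camera to tool coordinates, whose origin is the TCP and whose axes are the tool frame's). Camera axes: x right, y down, z forward; pixel columns grow to the right and rows downward; lengths in m; the calibration is good to about 2 mm. A picture is of the moment at which its call begins: read the wrist's pose just before it. camera_params takes no time and is no camera call.
A pose or a line that the arm cannot do raises Unreachable and nothing moves.
- finish_job(): hands the job in, once; it reports no verdict.
The state is a dict: "time_s": time; "joint_pos": joint angles; "qd": joint speeds; "joint_efforts": joint torques, N m; "position": TCP position; "tcp_rot": TCP orientation; "wrist_force": force on the tool from outside, world axes, zero at the start; "ft_torque": the same for the moment, N m; "finger_gap": finger opening in m.
Only numpy, scipy, OpenCV 4.12 (cv2) and the standard library are available. Lean on these libraries where they do the work, as an engineer would, in place of code of your own. Each camera call takes 0.05 s, during which the arm holds its last target.

TASK

Take the grey metal plate off the yellow sloped rest and stand it upright on its long thin edge, about mid-length in the slot of the blue tacking fixture, lowering it to the slot floor rather than dropping it. Then turn the orange wing screw clockwise until it seats, back it off a quarter turn so that the plate stays loose enough to slide, and finish while still gripping the screw there. Leave everything else on the bench where it is.

Things in the scene. Friction and masses are not known exactly. Their poses are not given: they have to be found in the camera images.
- plate: Loose grey metal plate, 8 mm thick (its x axis), 100 mm long (y), 90 mm wide (z), about 0.56 kg; origin at its centre. It starts leaning on the rest, z axis 30 degrees off vertical, upper long edge away from the robot. Its lower half is backed from beneath; its upper 48 mm is free on both faces and can be pinched across the 8 mm, fingers pointing down along the plate.
- rest: Fixed yellow sloped rest that carries the plate at the start; foot 100 x 110 mm. The plate's lower edge stands on a ledge square to the slope. Origin on the bench straight below the plate's centre (within 10 mm along y); -x is the way the slope runs down (towards the robot), y is along the plate, z up.
- fixture: Blue tacking fixture, fixed to the bench, z up. Origin on the bench below the middle of the slot. The slot runs 120 mm along y between a fixed cheek (face at x = +4 mm) and a movable jaw (face at x = -4 mm with the screw seated, 1.6 mm farther off per radian unscrewed). Both are 42 mm high, topped by yellow lips flaring 7 mm outwards up to 52 mm. Screw axis vertical at x = -95 mm, y = 0.
- slot_floor (a point): Middle of the slot's floor, 12 mm above the bench, axes as the fixture's. A plate standing here on its long edge has its centre 57 mm and its top edge 102 mm above the bench.
- screw_grip (a point): Centre of the clamp screw's orange wing, the point to grip, 75 mm above the bench on the screw axis. The wing is an upright bar 48 mm long, 12 thick, 24 high over a blue housing 45 mm high; one end is white. It does not rise or sink as it turns. Seated, it lies parallel to the slot, white end to the fixture's +y at the red mark on the housing. (This point's axes are not the wing's.)
- screw (a joint): Turn of the wing screw, rad; grows clockwise seen from above, which closes the jaw. 3.0 = seated (hard stop); starts 1.5 to 2.5 rad short of that; 0 = fully unscrewed (hard stop). At value q the wing's white end lies 3.0 - q rad anticlockwise, seen from above, of the fixture's +y. Friction about 0.06 N m; it stays where it is left.
- spray_can: Bystander to leave alone: green and metal can, 60 mm across, 170 mm tall
- hammer: Bystander to leave alone: hammer lying on the bench
- brush: Bystander to leave alone: brush lying on the bench
- flange: Bystander to leave alone: steel ring, 64 mm across, 14 mm high
- angle_offcut: Bystander to leave alone: piece of steel angle, 90 mm long, legs 45 mm
- magnet: Bystander to leave alone: red square magnet block 70 x 70 x 18 mm
- tin: Bystander to leave alone: open steel tin, 72 mm across, 75 mm tall
Things that resemble listed ones, but are neither listed nor needed, are in the scene too. Several things have the shape of the plate; the one meant has the colours described above. There is more than one size of the fixture; the one meant has the size given above.

How it is judged:
On the way, in this order (a step that is already met when the one before it is completed fails the run):
1. the plate stands upright in the slot (x of plate in the frame of fixture between -0.008 and 0.008 m and y of plate in the frame of fixture between -0.025 and 0.025 m and z of plate in the frame of fixture between 0.052 and 0.062 m and angle between the z axis of plate and the z axis of fixture, either way round below 0.2 rad and angle between the x axis of plate and the x axis of fixture, either way round below 0.2 rad), for 0.2 s.
2. the screw is seated, with the plate in the slot (all of step 1 and value of joint screw above 2.9 rad), for 0.1 s.
At the end, for the whole second after the job is handed in: Plate on the slot floor, free of the robot: centre 57 mm up (within 5), within 8 mm across and 25 mm along of the slot middle, within 0.2 rad of upright and of the slot direction. Screw 1.57 rad (within 0.35) short of seated, still, gripped with over 2 N (all of step 1 and value of joint screw between 1.079 and 1.779 rad and velocity of joint screw between -0.15 and 0.15 rad/s and contact force between the fingers and screw above 2 N and contact force between each of the arm, the fingers and plate below 0.5 N); the arm keeps its last pose, push and grip.
It fails at once if a bystander is pushed more than 30 mm away (distance of any of spray_can, hammer, brush, flange, angle_offcut, magnet, tin from where it was at the start of the episode above 0.03 m).
It fails at once if the plate is dropped (falls faster than 0.6 m/s out of the fingers) (linear speed of plate above 0.6 m/s and contact force between the fingers and plate below 0.1 N).
It also fails if it takes over 61 s, if anything falls off the work surface, if the arm or the gripper's body presses on something with over 40 N, if the wrist force passes 120 N, or if a joint passes its speed limit or range.

## Working session

There is one attempt and no reset: what is moved stays moved. The work goes in short steps, each a Python script; the robot and the scene stay as the last script left them, time stands still between calls to the robot, and variables do not carry over. Pictures are saved under pics/ and viewed, and the job is handed in when it is done.

```bash
ls; mkdir -p pics; python3 - <<'E'
from rig import *
import cv2,numpy as np
for n in ["scene","top","wrist"]:
    s=sense(); p,d=camera(n); np.savez(f"{n}0.npz",p=p,d=d,pos=s["position"],R=s["tcp_rot"])
    cv2.imwrite(f"pics/{n}0.png",p[:,:,::-1]); c=camera_params(n); print(n,{k:np.round(v,4).tolist() for k,v in c.items()})
print(sense())
E
```

```text
pics
scene {'K': [[515.9958, 0.0, 283.7049], [0.0, 515.9958, 208.8822], [0.0, 0.0, 1.0]], 'position': [1.0068, 0.7545, 1.2564], 'rotation': [[-0.8678, 0.4008, -0.2938], [0.4969, 0.6961, -0.5182], [-0.0032, -0.5957, -0.8032]]}
top {'K': [[503.2196, 0.0, 280.8374], [0.0, 503.2196, 214.3585], [0.0, 0.0, 1.0]], 'position': [0.3965, -0.0082, 1.3303], 'rotation': [[0.0057, -0.9917, 0.1282], [-1.0, -0.005, 0.0062], [-0.0055, -0.1282, -0.9917]]}
wrist {'K': [[322.6293, 0.0, 277.3132], [0.0, 322.6293, 210.1119], [0.0, 0.0, 1.0]], 'tool_from_camera': [[0.0005, -0.2987, 0.9543, -0.1181], [0.0003, -0.9543, -0.2987, 0.0761], [1.0, 0.0004, -0.0004, -0.0013], [0.0, 0.0, 0.0, 1.0]]}
{'time_s': 0.15, 'joint_pos': array([ 1.1911281 ,  0.46929829, -0.04862237,  1.53337508,  0.02408561,
        1.14099837, -0.0822686 ]), 'qd': array([ 0.00077358, -0.00215705, -0.00065697, -0.00298681,  0.00037966,
       -0.00053784,  0.00063906]), 'joint_efforts': array([ 7.84572221e-04, -5.10766017e+01, -4.62543662e-02, -2.37977082e+01,
        1.07757459e-02,  5.40035937e-03,  4.83584842e-06]), 'position': array([ 0.23184753, -0.63352031,  0.25549297]), 'tcp_rot': array([[-5.31905797e-04,  9.39083405e-01,  3.43688923e-01],
       [ 1.39677615e-03,  3.43689334e-01, -9.39082366e-01],
       [-9.99998883e-01, -1.94468650e-05, -1.49449965e-03]]), 'wrist_force': array([ 0.27934494, -0.19415776, -0.01211701]), 'ft_torque': array([-0.00762684,  0.04306362, -0.05423408]), 'finger_gap': 0.08541239364325356}
```

View pics/scene0.png

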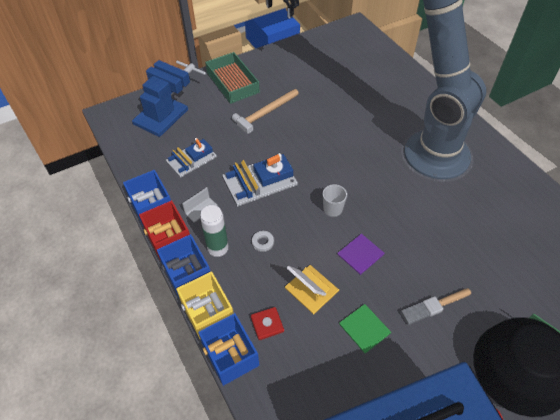

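View pics/top0.png

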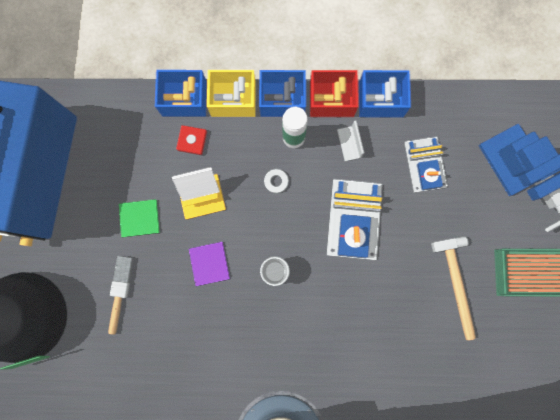

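The top view shows the larger fixture at (355,215) and a smaller one at (427,165). The plate-shaped things are the grey plate on the yellow rest at (197,184), a green plate at (140,218) and a purple plate at (209,263). The grey plate on the rest and the larger fixture fit the description, so I'll confirm both in crops.

```bash
cat > h.py <<'E'
import numpy as np,cv2
from rig import *
def load(n): z=np.load(n); return z['p'],z['d'],z
def world(n,u,v,d,pose=None):
    c=camera_params(n); K=np.array(c["K"]); u=np.asarray(u,float);v=np.asarray(v,float)
    P=np.stack([(u-K[0,2])/K[0,0]*d,(v-K[1,2])/K[1,1]*d,d*np.ones_like(u)],-1)
    if n=="wrist":
        T=np.array(c["tool_from_camera"]); P=P@T[:3,:3].T+T[:3,3]; return P@np.array(pose[1]).T+pose[0]
    return P@np.array(c["rotation"]).T+c["position"]
def ray(n,u,v,z,pose=None):
    a=world(n,u,v,1.0,pose); o=world(n,u,v,0.0,pose); return o+(a-o)*((z-o[...,2:])/(a-o)[...,2:])
E
python3 - <<'E'
from h import *
p,d,_=load('top0.npz')
a=cv2.resize(p[150:290,160:260],None,fx=4,fy=4,interpolation=cv2.INTER_CUBIC)
b=cv2.resize(p[120:270,320:450],None,fx=3.7,fy=3.7,interpolation=cv2.INTER_CUBIC)
h=min(len(a),len(b)); cv2.imwrite('pics/crop0.png',cv2.resize(np.hstack([a[:h],b[:h]]),None,fx=.85,fy=.85)[:,:,::-1])
for uv in [(197,184),(355,236),(203,208),(340,258),(436,180),(200,172),(195,192),(206,195)]:
    print(uv,world('top',*uv,d[uv[1],uv[0]]).round(3), d[uv[1],uv[0]])
E
```

```text
(197, 184) [0.635 0.213 0.076] 1.276243
(355, 236) [ 0.504 -0.185  0.084] 1.2481964
(203, 208) [0.583 0.207 0.009] 1.3360163
(340, 258) [ 0.453 -0.157 -0.001] 1.3266451
(436, 180) [ 0.658 -0.407  0.029] 1.3218957
(200, 172) [0.659 0.2   0.11 ] 1.2449882
(195, 192) [0.619 0.222 0.048] 1.3016471
(206, 195) [0.614 0.196 0.033] 1.3153795
```

View pics/crop0.png

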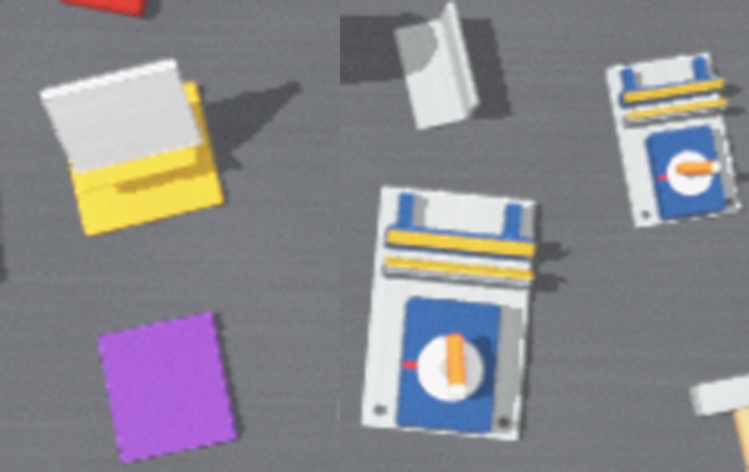

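The crop shows the grey plate on the yellow rest at left, the purple decoy below it, and the larger fixture at lower right with its red mark on the left (+y). The wing's white end points down, towards the robot. I'll measure the plate by depth-plane fit and the fixture from its lips.

```bash
cat > meas.py <<'E'
from h import *
def plate(n,p,d,pose=None,cx=(0.637,0.211)):
    v,u=np.mgrid[0:420,0:560]; W=world(n,u,v,d,pose)
    hsv=cv2.cvtColor(p,cv2.COLOR_RGB2HSV)
    m=(d>0)&(hsv[...,1]<50)&(np.hypot(W[...,0]-cx[0],W[...,1]-cx[1])<.09)&(W[...,2]>.03)&(W[...,2]<.2)
    m=cv2.erode(m.astype(np.uint8),np.ones((3,3)))>0
    P=W[m]
    for _ in range(4):
        c=P.mean(0); nn=np.linalg.svd(P-c,full_matrices=False)[2][2]; nn*=np.sign(nn[2])
        P=P[abs((P-c)@nn)<.003]
    return P,c,nn,m
if __name__=="__main__":
    for n in ['top','scene']:
        p,d,_=load(n+'0.npz'); P,c,nn,m=plate(n,p,d)
        print(n,len(P),c.round(4),nn.round(4),'tilt',np.degrees(np.arccos(nn[2])),'yaw',np.degrees(np.arctan2(nn[1],nn[0])))
        # face rectangle
        h=np.array([nn[0],nn[1],0]);h/=np.linalg.norm(h); ax=np.cross([0,0,1],h); up=np.cross(nn,ax);up*=np.sign(up[2])
        a=(P-c)@ax;b=(P-c)@up; print(a.min(),a.max(),b.min(),b.max(), 'top z',P[:,2].max())
        r=cv2.minAreaRect(np.stack([a,b],1).astype(np.float32)); print(r, (c+r[0][0]*ax+r[0][1]*up).round(4))
E
python3 meas.py
python3 - <<'E'
from h import *
p,d,_=load('top0.npz')
hsv=cv2.cvtColor(p,cv2.COLOR_RGB2HSV); v,u=np.mgrid[0:420,0:560]
W=world('top',u,v,d); near=(np.hypot(W[...,0]-.55,W[...,1]+.19)<.15)
yel=near&(hsv[...,0]>18)&(hsv[...,0]<32)&(hsv[...,1]>120)&(v<215)
n,l,st,ce=cv2.connectedComponentsWithStats(yel.astype(np.uint8))
for i in range(1,n):
    if st[i,4]>20:
        uv=np.argwhere(l==i)[:,::-1].astype(np.float32); r=cv2.minAreaRect(uv); print('lip',st[i],r)
        P=ray('top',uv[:,0],uv[:,1],.052); print(P.mean(0), W[l==i][:,2].mean(), np.linalg.svd(P-P.mean(0),full_matrices=False)[2][0])
org=near&(hsv[...,0]>3)&(hsv[...,0]<18)&(hsv[...,1]>130)&(v>215)
uv=np.argwhere(org)[:,::-1].astype(float);print('org',len(uv),uv.mean(0),W[org][:,2].max())
P=ray('top',uv[:,0],uv[:,1],.087);print(P.mean(0),np.linalg.svd(P-P.mean(0),full_matrices=False)[2][0])
blue=near&(hsv[...,0]>100)&(hsv[...,0]<125)&(hsv[...,1]>120)&(v>212)
uv=np.argwhere(blue)[:,::-1].astype(np.float32);r=cv2.minAreaRect(uv);print('housing',r)
b=cv2.boxPoints(r);print(ray('top',b[:,0],b[:,1],.045))
E
```

```text
top 700 [0.6355 0.216  0.0753] [-0.8397 -0.2116  0.5001] tilt 59.99429117525166 yaw -165.85446213389704
-0.047715127605421695 0.04629905995377746 -0.044696529258689464 0.04335911865859653 top z 0.11397803400155837
((-0.0007957108318805695, -0.0010548233985900879), (0.09318408370018005, 0.08751607686281204), 1.4459789991378784) [0.6348 0.2167 0.0744]
scene 139 [0.6466 0.2286 0.097 ] [-0.8188 -0.2087  0.5348] tilt 57.668959781426146 yaw -165.70338781657594
-0.04383147969392414 0.05166111466605479 -0.040198955603717036 0.02205750417414817 top z 0.11608358975623889
((0.002497781068086624, -0.007011372596025467), (0.06047789379954338, 0.09436925500631332), 85.74314880371094) [0.6435 0.2252 0.0911]
lip [335 193  47   8 174] ((358.0061950683594, 196.93609619140625), (46.364044189453125, 3.7887516021728516), 5.5275397300720215)
[ 0.60797712 -0.19854863  0.052     ] 0.046152358941128985 [ 9.09710021e-02  9.95853542e-01 -8.27778188e-28]
lip [335 202  46   7 109] ((357.5049743652344, 204.9504852294922), (45.373695373535156, 2.388089179992676), 5.7105937004089355)
[ 0.58724245 -0.19671619  0.052     ] 0.04742434320479475 [-9.24858489e-02 -9.95713999e-01  4.89825578e-29]
org 37 [355.97297297 233.64864865] 0.09029802037389367
[ 0.51000683 -0.18681045  0.087     ] [-9.99683782e-01 -2.51462954e-02  4.94405382e-29]
housing ((354.1172790527344, 235.5930938720703), (28.89982795715332, 40.19401168823242), 4.763641834259033)
[[ 0.46048891 -0.14650908  0.045     ]
 [ 0.56342885 -0.1560017   0.045     ]
 [ 0.55757919 -0.22994411  0.045     ]
 [ 0.45479346 -0.21971092  0.045     ]]
```

Top view agrees with the description: plate tilt is 30.0°, the fixture's y axis is about -5.3° in yaw, and its origin is near (0.60, -0.198). Next I'll check reachability, then take a wrist close-up of the fixture.

```bash
cat >> h.py <<'E'
def down(yaw): # tool z at yaw, x down
    z=np.array([np.cos(yaw),np.sin(yaw),0]);x=np.array([0,0,-1.]);return np.stack([x,np.cross(z,x),z],1)
def grip(pz,n): # fingers along -pz, jaws along n
    x=-pz;return np.stack([x,np.cross(n,x),n],1)
E
python3 - <<'E'
from h import *
fy=np.radians(-5.26); 
ex=np.array([np.cos(fy),np.sin(fy),0]); O=np.array([.600,-.198,0])
ry=np.radians(14.15); rx=np.array([np.cos(ry),np.sin(ry),0]); pz=rx*.5+np.array([0,0,np.cos(np.pi/6)])
n=np.array([-rx[0]*.866,-rx[1]*.866,.5]); C=np.array([.638,.2175,.0724])
for s in (1,-1):
    print('look',inverse_kinematics(O-.04*ex+[0,0,.22],down(fy+(0 if s>0 else np.pi))))
    R=grip(pz,-n*s); 
    print('pick',s,R.round(2).tolist()); 
    for b in (.027,.1,.2): print(b,inverse_kinematics(C+pz*(b+.006),R))
    print('place',inverse_kinematics(O+[0,0,.09],down(fy+(0 if s>0 else np.pi))))
S=O-.095*ex
for k in range(-180,180,15): print(k,np.round(inverse_kinematics(S+[0,0,.081],down(fy+np.radians(k))),2))
E
```

```text
look [ 0.65858903  0.4202434  -0.52268912  1.7530606   0.23957823  1.03195856
 -0.04214617]
pick 1 [[-0.48, -0.24, 0.84], [-0.12, 0.97, 0.21], [-0.87, -0.0, -0.5]]
0.027 [-0.00833627  1.00354434 -0.72357194  1.19519654  0.41172928  1.63741882
 -0.45309952]
0.1 [-0.02821179  1.01394145 -0.77490955  1.02471803  0.43607066  1.79916876
 -0.44348065]
0.2 [-0.21059006  0.98756676 -0.4286694   0.72679735  0.22319614  1.98511393
 -0.2666738 ]
place [ 0.58839436  0.6267211  -0.47292507  1.7629964   0.36681945  0.84032439
 -0.14722863]
look [-0.50157327  0.58797073  1.11548887  1.81816656 -0.58814688  1.11494965
 -2.41049569]
pick -1 [[-0.48, 0.24, -0.84], [-0.12, -0.97, -0.21], [-0.87, 0.0, 0.5]]
0.027 [ 0.14642385  1.19263398 -1.1882028   1.18229331  0.74510447  1.80193705
  2.46545603]
0.1 [ 0.08641719  1.16122224 -1.18747914  1.01366933  0.72745852  1.92608301
  2.52289155]
0.2 None
place [-0.44484743  0.87791696  1.10483087  1.82548284 -0.91299949  1.05242843
 -2.204164  ]
-180 [-0.49  0.77  1.11  2.05 -0.9   0.92 -2.1 ]
-165 [ 0.18  0.47  0.12  2.02 -0.09  0.66 -2.61]
-150 [ 0.23  0.47  
[... 332 characters left out ...]
 0.5  -0.33  1.99  0.24  0.69 -0.82]
-30 [ 0.57  0.5  -0.37  1.99  0.28  0.69 -0.59]
-15 [ 0.61  0.51 -0.42  1.99  0.31  0.7  -0.36]
0 [ 0.64  0.52 -0.47  1.99  0.35  0.71 -0.13]
15 [ 0.68  0.53 -0.51  1.99  0.38  0.72  0.1 ]
30 [ 0.71  0.54 -0.56  1.98  0.42  0.73  0.33]
45 [ 0.74  0.55 -0.6   1.98  0.45  0.74  0.57]
60 [ 0.74  0.55 -0.59  1.98  0.45  0.74  0.83]
75 [ 0.75  0.55 -0.61  1.98  0.46  0.75  1.08]
90 [ 0.78  0.56 -0.65  1.98  0.49  0.76  1.32]
105 [ 0.82  0.58 -0.71  1.98  0.53  0.77  1.54]
120 [ 1.11  0.82 -1.18  1.97  0.92  1.03  1.48]
135 [ 1.11  0.82 -1.18  1.97  0.92  1.03  1.75]
150 [ 1.11  0.82 -1.18  1.97  0.92  1.03  2.01]
165 [-0.49  0.77  1.11  2.05 -0.9   0.92 -2.37]
```

```bash
python3 - <<'E'
from h import *
fy=np.radians(-5.26); 
ex=np.array([np.cos(fy),np.sin(fy),0]); O=np.array([.600,-.198,0])
movep(O-.04*ex+[0,0,.22],down(fy)); print(sense()['time_s'])
sleep(.2)
s=sense(); p,d=camera('wrist'); np.savez("wrist1.npz",p=p,d=d,pos=s["position"],R=s["tcp_rot"])
print(s['position'],s['time_s']); cv2.imwrite('pics/wrist1.png',p[:,:,::-1])
E
```

```text
2.1333
[ 0.55992942 -0.19531274  0.21994952] 2.3333
```

View pics/wrist1.png

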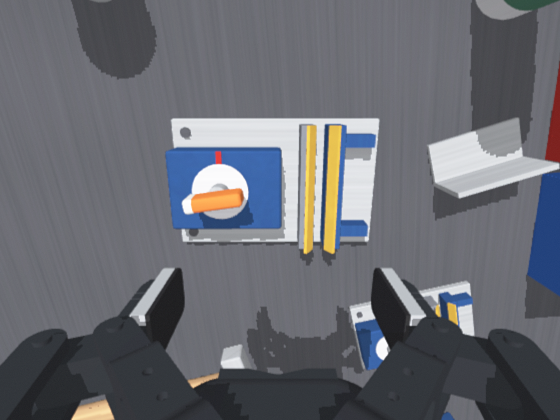

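The wrist view shows the jaw lip at columns 303–316, the cheek lip at 325–343, and the wing at (213,202) with its white end at (187,206). The red mark is at (219,158). I'll extract the metric numbers.

```bash
python3 - <<'E'
from h import *
p,d,z=load('wrist1.npz'); pose=(z['pos'],z['R'])
b=cv2.resize(p[110:265,150:390],None,fx=3.3,fy=3.3,interpolation=cv2.INTER_NEAREST); cv2.imwrite('pics/crop1.png',b[:,:,::-1])
hsv=cv2.cvtColor(p,cv2.COLOR_RGB2HSV); v,u=np.mgrid[0:420,0:560]; W=world('wrist',u,v,d,pose)
fy=np.radians(-5.26); ex=np.array([np.cos(fy),np.sin(fy),0]);ey=np.array([-ex[1],ex[0],0]); O=np.array([.600,-.198,0])
F=np.stack([(W-O)@ex,(W-O)@ey,W[...,2]],-1)
for r in (150,185,230):
    print(r)
    for c in range(294,352): print(c,p[r,c].tolist(),(F[r,c]*1000).round(1).tolist())if r==185 else 0
yel=(hsv[...,0]>18)&(hsv[...,0]<35)&(hsv[...,1]>110)&(u>295)&(u<350)&(v>115)&(v<262)
n,l,st,ce=cv2.connectedComponentsWithStats(yel.astype(np.uint8))
for i in range(1,n):
    if st[i,4]>50:
        vs=np.arange(st[i,1]+8,st[i,1]+st[i,3]-8); L=[];Rr=[]
        for q in vs:
            c=np.where(l[q]==i)[0]; L.append(c.min()-.5);Rr.append(c.max()+.5)
        print(st[i],F[l==i].min(0),F[l==i].max(0))
        for nm,e in (('L',L),('R',Rr)):
            for zz in (.042,.052):
                P=ray('wrist',np.array(e),vs,zz,pose); f=np.stack([(P-O)@ex,(P-O)@ey],1); k=np.polyfit(f[:,1],f[:,0],1); print(nm,zz,'x at y=0',k[1]*1000,'slope deg',np.degrees(k[0]))
        ends=F[l==i][:,1]; print('y',np.percentile(ends,[0,1,99,100]))
red=((hsv[...,0]<3)|(hsv[...,0]>174))&(hsv[...,1]>150)&(u>200)&(u<240)&(v>145)&(v<175)
print('red',F[red].mean(0))
wh=(u>160)&(u<260)&(F[...,2]>.08)&(F[...,2]<.1)
P=F[wh];print('wing',len(P),P.min(0),P.max(0));r=cv2.minAreaRect((P[:,:2]*1000).astype(np.float32));print(r)
bl=(hsv[...,0]>100)&(hsv[...,0]<125)&(hsv[...,1]>120)&(abs(F[...,2]-.045)<.006)&(u<290)&(u>150)
print('housing',cv2.minAreaRect((F[bl][:,:2]*1000).astype(np.float32)))
E
```

```text
150
185
294 [224, 227, 230] [-23.8, 1.7, 12.1]
295 [224, 227, 231] [-22.7, 1.6, 11.9]
296 [226, 229, 232] [-21.7, 1.7, 12.4]
297 [215, 219, 225] [-20.8, 2.0, 13.4]
298 [129, 132, 138] [-20.1, 3.2, 18.7]
299 [104, 107, 113] [-40.7, 76.4, 338.0]
300 [141, 145, 154] [-19.7, 8.4, 41.4]
301 [164, 168, 178] [-18.8, 8.7, 42.6]
302 [164, 167, 178] [-17.8, 8.3, 41.2]
303 [162, 166, 178] [-16.9, 8.6, 42.3]
304 [159, 161, 166] [-15.9, 8.3, 41.3]
305 [193, 167, 110] [-15.1, 8.8, 43.4]
306 [250, 222, 91] [-15.0, 10.9, 52.5]
307 [249, 223, 92] [-14.0, 10.6, 51.2]
308 [240, 206, 85] [-13.0, 10.4, 50.3]
309 [221, 180, 74] [-12.1, 10.5, 50.7]
310 [220, 178, 74] [-11.2, 10.5, 50.8]
311 [219, 177, 73] [-10.0, 9.8, 47.6]
312 [220, 177, 72] [-8.8, 9.3, 45.4]
313 [220, 182, 84] [-7.9, 9.2, 45.1]
314 [218, 197, 149] [-6.6, 8.6, 42.3]
315 [224, 227, 233] [-2.2, 1.8, 12.9]
316 [226, 229, 233] [-0.9, 1.4, 11.1]
317 [225, 228, 231] [-0.1, 1.8, 13.0]
318 [225, 228, 231] [0.7, 2.2, 14.5]
319 [226, 229, 231] [2.1, 1.6, 12.1]
320 [228, 230, 232] [2.9, 1.9, 13.5]
321 [213, 218, 225] [4.2, 1.5, 11.4]
322 [98, 113, 1
[... 1578 characters left out ...]
.04122238] [0.01420572 0.07636479 0.33799506]
L 0.042 x at y=0 5.020216161288755 slope deg 0.08344355774070365
L 0.052 x at y=0 3.47185096977897 slope deg 0.08344355774071467
R 0.042 x at y=0 15.520249530177841 slope deg 0.06333266247546104
R 0.052 x at y=0 13.618053123729375 slope deg 0.06333266247546233
y [-0.05722678 -0.05589334  0.06216822  0.07636479]
red [-0.09428749  0.03503289  0.04700048]
wing 911 [-0.11890784 -0.00580386  0.08002584] [-0.07006397  0.01188988  0.08949201]
((-94.49410247802734, 3.0683164596557617), (48.71073913574219, 12.511584281921387), 8.092324256896973)
housing ((-90.67718505859375, 3.755939483642578), (104.41667938232422, 74.69112396240234), 0.05731306970119476)
```

View pics/crop1.png

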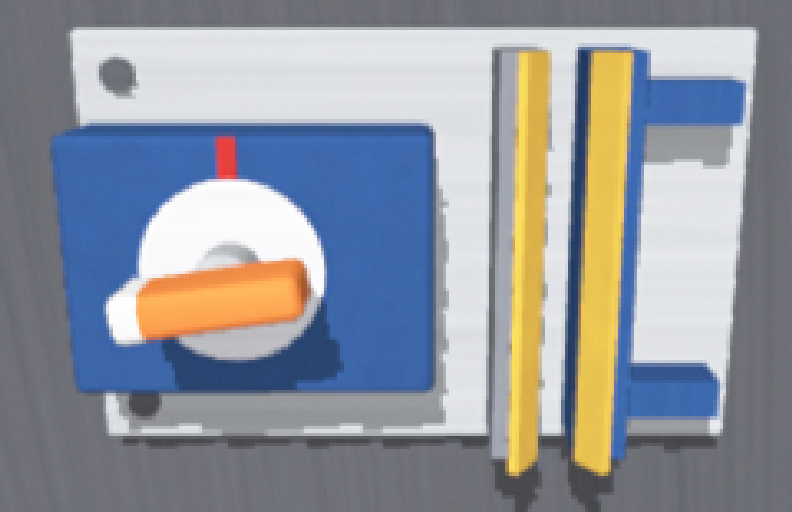

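Fixture refined: in my provisional frame the origin shifts by (+0.6, +3.1) mm. The wing is about 98° (1.71 rad) short of seated, so the slot centre is at fixture x ≈ -1.4 mm. Next I'll move to a pre-grasp pose above the plate and look.

```bash
cat >> h.py <<'E'
fy=np.radians(-5.3); ex=np.array([np.cos(fy),np.sin(fy),0]);ey=np.array([-ex[1],ex[0],0])
O=np.array([.600,-.198,0])+.0006*ex+.0031*ey
def pdir(yaw):
    rx=np.array([np.cos(yaw),np.sin(yaw),0]); return rx, rx*.5+np.array([0,0,np.cos(np.pi/6)]), rx*np.cos(np.pi/6)-np.array([0,0,.5])
ry=np.radians(14.15)
C=np.array([.638,.2175,.0724])
E
python3 - <<'E'
from h import *
p,d,_=load('top0.npz'); print(world('top',293,118,d[118,293]))
rx,pz,n=pdir(ry)
R=grip(pz,n)
movep([.61,.05,.32],down(0.05)); 
command_gripper(.04,40)
movep(C+pz*.13,R); sleep(.15)
s=sense(); p,d=camera('wrist'); np.savez("wrist2.npz",p=p,d=d,pos=s["position"],R=s["tcp_rot"])
print(s['position'],s['time_s'],s['finger_gap'],C+pz*.13); cv2.imwrite('pics/wrist2.png',p[:,:,::-1])
E
```

```text
[ 0.77899493 -0.0286484   0.16769274]
[0.70216027 0.23122293 0.18832539] 5.0417 0.04039888951275058 [0.70102784 0.23338998 0.1849833 ]
```

View pics/wrist2.png

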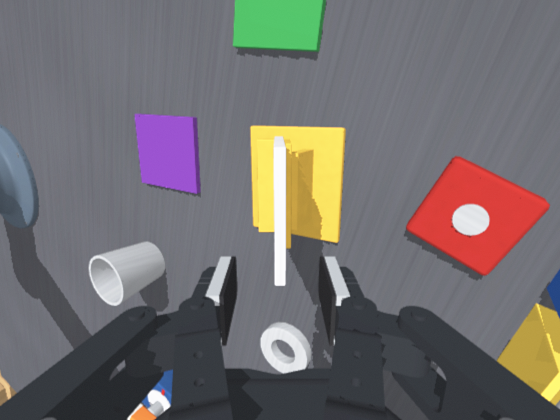

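The white strip (270–286, 138–285) is the plate's upper edge, parallel to the pads and midway between the fingers. I'll put numbers on it in tool coordinates and check the pose lag.

```bash
python3 - <<'E'
from h import *
s=sense(); print(s['time_s'],s['position'],np.abs(s['qd']).max())
p,d,z=load('wrist2.npz'); pose=(z['pos'],z['R'])
rx,pz,n=pdir(ry); print(np.degrees(np.arccos(np.clip((z['R']*grip(pz,n)).sum(0),-1,1))))
hsv=cv2.cvtColor(p,cv2.COLOR_RGB2HSV); v,u=np.mgrid[0:420,0:560]
T=world('wrist',u,v,d,(np.zeros(3),np.eye(3)))
m=(hsv[...,1]<40)&(hsv[...,2]>190)&(u>262)&(u<300)&(v>130)&(v<292)
vs=np.arange(145,280); L=np.array([np.where(m[q])[0].min()-.5 for q in vs]);Rr=np.array([np.where(m[q])[0].max()+.5 for q in vs])
P=T[m]; print('tool x med',np.median(P[:,0]), np.percentile(P[:,1],[1,99]),np.percentile(P[:,2],[1,50,99]))
for q in (150,180,210,240,270): print(q,(T[q,int((L+Rr)[q-145]/2)]*1000).round(1),L[q-145],Rr[q-145])
W=P@z['R'].T+z['pos']; Cc=W.mean(0); print('edge centre world',Cc, 'pred',C+.045*pz)
# height above the expected top edge along pz
print('edge along tool axis from TCP',np.median(P[:,0]))
E
```

```text
5.0917 [0.70199189 0.23138149 0.18807852] 0.008937139879881303
[0.28318111 0.19321796 0.33775345]
tool x med 0.09033993255011902 [-0.0945649   0.05463105] [-0.00437201  0.00073994  0.00496947]
150 [89.9 52.8  0.5] 273.5 285.5
180 [90.4 33.2  0.6] 273.5 285.5
210 [89.5 12.8  0.6] 273.5 285.5
240 [91.1 -9.6  0.6] 273.5 285.5
270 [ 90.1 -32.4   0.7] 273.5 285.5
edge centre world [0.65485976 0.2280266  0.10473457] pred [0.65981733 0.22300038 0.11137114]
edge along tool axis from TCP 0.09033993255011902
```

Plate edge is centred across (0.6 mm) and shifted about 5 mm along +y from my estimate. I'll correct for that, descend, grip and lift a little.

```bash
python3 - <<'E'
from h import *
p,d,z=load('wrist2.npz')
rx,pz,n=pdir(ry); R=grip(pz,n); ay=R[:,1]
# edge centre in world from capture
E=z['pos']+z['R']@np.array([.0902,.007,.0006]); print('edge',E)
G=E+pz*-.012; print('target',G, 'vs',C+pz*.033)
s=sense();print(s['wrist_force'])
move_l(G+pz*.06,R,feed=.12); s=sense();print(s['position']-(G+pz*.06))
r=move_l(G,R,feed=.06,until_force=15); sleep(.3); s=sense();print(r,s['position']-G,s['wrist_force'],s['time_s'])
np.save('G.npy',G)
s=sense(); p,d=camera('wrist'); np.savez("wrist3.npz",p=p,d=d,pos=s["position"],R=s["tcp_rot"]); cv2.imwrite('pics/wrist3.png',p[:,:,::-1])
E
```

```text
edge [0.65760015 0.22727246 0.10968577]
target [0.6517822  0.22580569 0.09929347] vs [0.65399937 0.22153361 0.10097884]
[0.05282719 0.24868119 0.8380968 ]
[ 0.00037645 -0.00056368  0.00085695]
False [1.16613626e-04 7.31034611e-05 1.39416182e-04] [ 0.05028461  0.90376542 -0.68606644] 7.0167
```

View pics/wrist3.png

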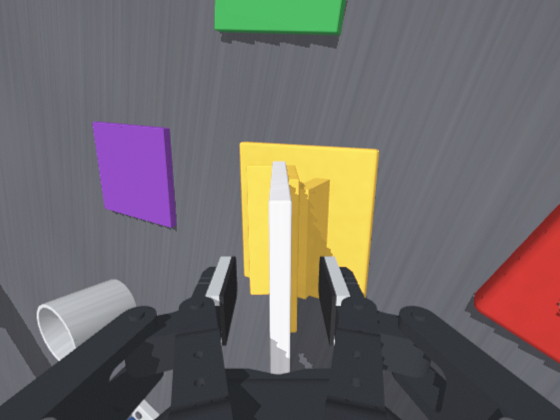

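The plate (strip at columns 269–291) stands between the pads, with no contact force. I'll grip it and lift 15 mm.

```bash
python3 - <<'E'
from h import *
rx,pz,n=pdir(ry); R=grip(pz,n); G=np.load('G.npy')
command_gripper(0.0,70); s=sense();print(s['finger_gap'],s['wrist_force'],s['time_s'])
move_l(G+[0,0,.02],R,feed=.05); sleep(.1); s=sense();print(s['finger_gap'],s['wrist_force'],s['time_s'])
s=sense(); p,d=camera('wrist'); np.savez("wrist4.npz",p=p,d=d,pos=s["position"],R=s["tcp_rot"]); cv2.imwrite('pics/wrist4.png',p[:,:,::-1])
E
```

```text
0.007049068131998974 [ 1.88733803  0.38376968 -0.02429964] 7.4583
0.007025057187162119 [-0.25054205 -0.84559318 -5.37463305] 8.1083
```

View pics/wrist4.png

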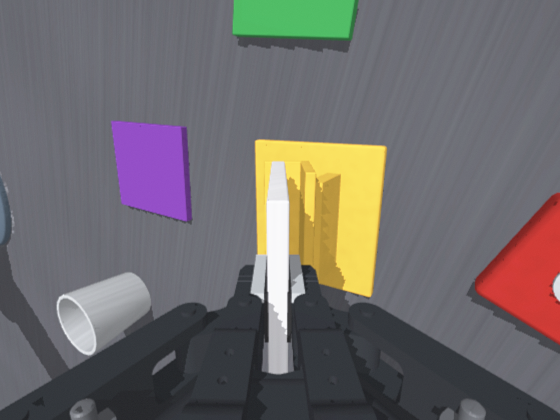

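```bash
python3 - <<'E'
from h import *
for f in ('wrist3.npz','wrist4.npz'):
    p,d,z=load(f); T=world('wrist',*np.meshgrid(np.arange(560),np.arange(420)),d,(np.zeros(3),np.eye(3)))
    for r in list(range(155,215,5))+[300,330,350,360,368,372,376]: print(r,p[r,279],(T[r,279]*1000).round(1))
E
```

```text
155 [249 223  94] [104.9  47.6   0.6]
160 [247 222 108] [103.7  44.3   0.6]
165 [227 226 230] [62.8 47.6  0.4]
170 [227 226 230] [47.7 47.5  0.3]
175 [228 227 230] [34.  47.6  0.3]
180 [230 230 233] [21.8 47.8  0.2]
185 [232 231 235] [12.2 47.7  0.2]
190 [230 230 233] [ 4.4 47.5  0.1]
195 [230 230 233] [-3.8 47.6  0.1]
200 [239 239 241] [-11.5  47.9   0.1]
205 [249 249 250] [-10.4  45.8   0.1]
210 [249 249 250] [-12.   44.5   0.1]
300 [248 248 249] [-12.8   9.5   0.1]
330 [247 246 248] [-11.9  -4.5   0.2]
350 [182 182 187] [-11.9 -13.9   0.2]
360 [182 182 187] [-12.4 -18.4   0.2]
368 [182 181 186] [-11.5 -23.2   0.2]
372 [183 182 187] [-11.7 -25.    0.2]
376 [50 54 59] [-50.8  11.5  -0. ]
155 [247 219  92] [127.2  44.6   0.7]
160 [245 220 108] [125.7  41.    0.7]
165 [227 227 230] [62.4 47.7  0.4]
170 [228 228 231] [47.7 47.5  0.3]
175 [228 228 231] [33.7 47.7  0.3]
180 [231 231 234] [22.7 47.6  0.2]
185 [233 232 236] [11.1 48.   0.2]
190 [231 230 234] [ 3.  47.9  0.1]
195 [231 230 234] [-3.9 47.7  0.1]
200 [241 241 244] [-11.1  47.8   0.1]
205 [250 250 251] [-12.6  46.4   0.1]
210 [250 250 251] [-11.6  44.3   0.1]
300 [248 248 249] [-12.4   9.2   0.1]
330 [186 184 189] [-11.7  -4.6   0.2]
350 [183 182 188] [-12.  -13.9   0.2]
360 [183 183 187] [-11.2 -19.4   0.2]
368 [184 182 186] [-11.5 -23.1   0.2]
372 [184 184 187] [-11.2 -25.5   0.2]
376 [52 56 61] [-50.6  11.3  -0. ]
```

Firmly held (7.0 mm gap, 5.4 N). In tool coordinates the plate's top edge is at x = -12 mm, its +y end is at 47.7 mm and it is not rotated, so its centre is at (33, -2.3, 0) mm. Next I'll carry it to a hover over the slot.

```bash
python3 - <<'E'
from h import *
rx,pz,n=pdir(ry); R=grip(pz,n); G=np.load('G.npy')
H=O-.0013*ex+.0023*ey; np.save('H.npy',H)
move_l(G+[-.02,0,.16],R,feed=.15)
movep(H+[0,0,.26],down(fy)); print(sense()['time_s'],sense()['finger_gap'])
move_l(H+[0,0,.165],down(fy),feed=.12); sleep(.3)
s=sense(); print(s['position']-H,s['time_s'],s['wrist_force'],(s['tcp_rot']*down(fy)).sum(0))
p,d=camera('wrist'); np.savez("wrist5.npz",p=p,d=d,pos=s["position"],R=s["tcp_rot"]); cv2.imwrite('pics/wrist5.png',p[:,:,::-1])
T=world('wrist',*np.meshgrid(np.arange(560),np.arange(420)),d,(np.zeros(3),np.eye(3)))
for r in (165,175,185,195,205,300): print(r,p[r,279],(T[r,279]*1000).round(1))
E
```

```text
10.7917 0.007328502446573275
[ 2.22951720e-04 -1.29567273e-04  1.65600601e-01] 12.0333 [-0.5276614   0.03674069 -4.63695621] [0.99999947 0.99999992 0.99999953]
165 [219 220 223] [63.4 47.4  0.2]
175 [219 219 223] [34.  47.4  0. ]
185 [224 224 227] [12.9 47.4 -0.1]
195 [223 223 226] [-2.9 47.2 -0.1]
205 [248 247 249] [-12.4  46.2  -0.2]
300 [245 245 247] [-12.7   9.2  -0.1]
```

View pics/wrist5.png

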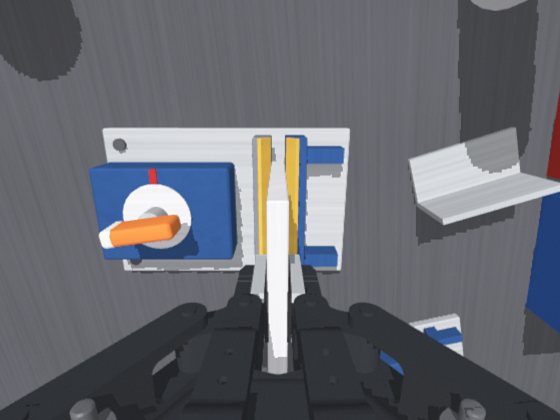

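The plate is over the slot: its lower end at (279,163) lies between the jaw lip (258–271) and the cheek lip (286–298). A quick numeric check of the slot in this view, then lower with a force guard.

```bash
python3 - <<'E'
from h import *
p,d,z=load('wrist5.npz'); pose=(z['pos'],z['R'])
for r in (142,148,155,160): 
    for c in range(266,292,1):
        if r==148: print(c,p[r,c].tolist(), end=' ')
        P=world('wrist',c,r,d[r,c],pose); 
        if r==148: print([round(float(x)*1000,1) for x in ((P-O)@ex,(P-O)@ey,P[2])])
H=np.load('H.npy'); R=down(fy)
r=move_l(H+[0,0,.125],R,feed=.06,until_force=6); s=sense(); print(r,s['position']-H,s['wrist_force'],s['time_s'])
if not r:
    r=move_l(H+[0,0,.100],R,feed=.04,until_force=6); s=sense(); print(r,s['position']-H,s['wrist_force'],s['time_s'])
E
```

```text
266 [209, 168, 70] [-9.9, 52.8, 47.3]
267 [209, 166, 68] [-9.3, 52.5, 45.0]
268 [210, 168, 69] [-8.6, 52.4, 44.0]
269 [210, 167, 68] [-7.9, 52.3, 42.8]
270 [189, 153, 72] [-7.1, 52.4, 43.6]
271 [107, 105, 104] [-6.6, 51.1, 32.7]
272 [142, 144, 151] [-6.2, 48.8, 12.1]
273 [146, 147, 151] [-5.3, 48.9, 12.7]
274 [164, 166, 171] [-4.5, 48.8, 12.5]
275 [213, 216, 221] [-3.7, 48.9, 12.8]
276 [216, 218, 222] [-2.8, 48.8, 12.2]
277 [215, 217, 221] [-2.0, 49.0, 13.9]
278 [215, 217, 220] [-1.2, 48.9, 13.1]
279 [214, 217, 221] [-0.3, 48.8, 12.6]
280 [215, 217, 221] [0.5, 48.8, 11.8]
281 [216, 219, 222] [1.3, 49.1, 14.4]
282 [216, 219, 222] [2.2, 48.8, 11.8]
283 [216, 219, 223] [3.0, 48.8, 12.5]
284 [194, 198, 207] [3.8, 48.8, 11.9]
285 [111, 108, 107] [4.1, 51.2, 33.6]
286 [195, 167, 86] [4.7, 52.2, 42.5]
287 [228, 187, 78] [5.4, 52.4, 44.1]
288 [226, 186, 76] [6.1, 52.5, 45.0]
289 [226, 186, 77] [6.8, 52.6, 45.5]
290 [225, 185, 77] [7.4, 52.7, 47.0]
291 [225, 185, 77] [8.1, 52.9, 48.4]
False [3.70562976e-04 5.56712120e-05 1.25237570e-01] [ 0.60993419  0.56669352 -5.0392673 ] 12.9
False [1.30657766e-04 1.92070307e-05 1.00045597e-01] [ 1.48303217  2.3694007  -6.13266801] 13.675
```

The slot measures -6.7…+4.0 mm as expected, and the plate is between the cheeks without resistance. Lowering to the floor.

```bash
python3 - <<'E'
from h import *
H=np.load('H.npy'); R=down(fy)
r=move_l(H+[0,0,.0865],R,feed=.02,until_force=5); s=sense(); print(r,s['position']-H,s['wrist_force'],s['time_s'],s['finger_gap'])
sleep(.1);s=sense(); print(s['position']-H,s['wrist_force'])
p,d=camera('wrist'); np.savez("wrist6.npz",p=p,d=d,pos=s["position"],R=s["tcp_rot"]); cv2.imwrite('pics/wrist6.png',p[:,:,::-1])
T=world('wrist',*np.meshgrid(np.arange(560),np.arange(420)),d,(s['position'],s['tcp_rot']))
P=T[205:330:5,279]-O;print(np.median(P[:,2]), ((P@ex)*1000).round(1)[:5], ((P@ey)*1000).round(1)[:2])
E
```

```text
True [ 1.17102915e-04 -4.10747183e-05  9.01751424e-02] [-0.61544125 -1.19254832  5.49196988] 14.2 0.007148206629172242
[1.04468220e-04 3.24377515e-06 9.01499757e-02] [-0.55361084 -0.16149582  6.06423076]
0.10244314739036733 [-1.3 -1.3 -1.3 -1.3 -1.3] [48.4 46.9]
```

View pics/wrist6.png

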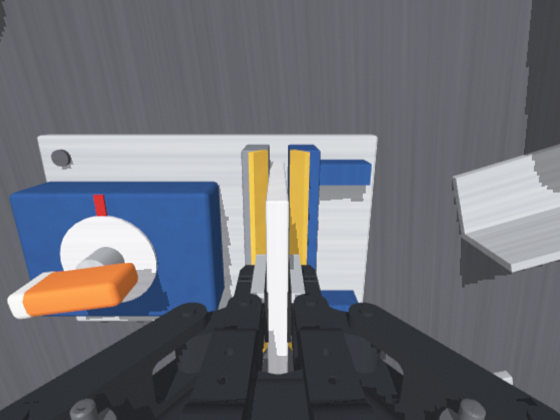

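The plate is down: contact came at TCP z = 90.2 mm and the top edge measures 102.4 mm, at slot x -1.3 mm. I'll release, retreat straight up and verify, then move above the screw.

```bash
python3 - <<'E'
from h import *
H=np.load('H.npy'); R=down(fy)
command_gripper(.03,20); sleep(.1)
s=sense();print(s['wrist_force'],s['finger_gap'])
move_l(H+[0,0,.16],R,feed=.08)
S=O-.095*ex
movep(S+.02*ex+[0,0,.22],down(fy+np.radians(45))); sleep(.2)
s=sense(); print(s['time_s'])
p,d=camera('wrist'); np.savez("wrist7.npz",p=p,d=d,pos=s["position"],R=s["tcp_rot"]); cv2.imwrite('pics/wrist7.png',p[:,:,::-1])
W=world('wrist',*np.meshgrid(np.arange(560),np.arange(420)),d,(s['position'],s['tcp_rot']))-O
F=np.stack([W@ex,W@ey,W[...,2]],-1); hsv=cv2.cvtColor(p,cv2.COLOR_RGB2HSV)
m=(abs(F[...,0]+.095)<.035)&(abs(F[...,1])<.035)&(F[...,2]>.08)&(F[...,2]<.1); print(m.sum(),cv2.minAreaRect((F[m][:,:2]*1000).astype(np.float32)))
m=(abs(F[...,0])<.02)&(abs(F[...,1])<.07)&(F[...,2]>.097)&(F[...,2]<.11); print(m.sum(),F[m].mean(0),cv2.minAreaRect((F[m][:,:2]*1000).astype(np.float32)))
E
```

```text
[0.20607242 0.24474533 0.44001113] 0.030076882211722313
16.8167
926 ((-95.12857818603516, 0.2021188735961914), (48.36637878417969, 12.98985481262207), 8.572548866271973)
904 [-0.00304248  0.01162705  0.10168632] ((-2.26751446723938, -0.05120086669921875), (99.47459411621094, 8.882190704345703), 89.84954833984375)
```

View pics/wrist7.png

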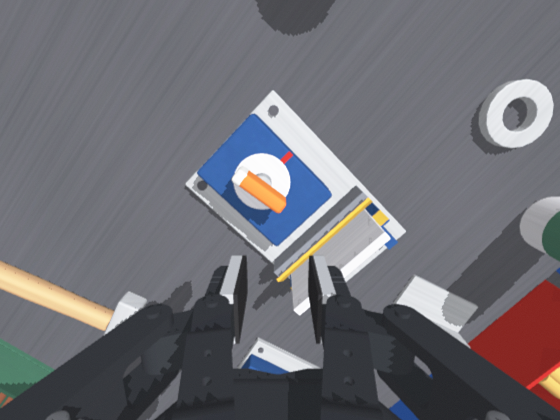

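The plate stands upright (top edge at (305–390, 225–315), centred at fixture x -2.3, y -0.1 mm). The wing centre is at (-95.1, 0.2) mm with a bar angle of 8.5°. I'll grip the wing.

```bash
python3 - <<'E'
from h import *
S=O-.095*ex; R=down(fy+np.radians(98.4))
movep(S+[0,0,.17],R); sleep(.1); print(sense()['joint_pos'].round(3),sense()['time_s'])
r=move_l(S+[0,0,.081],R,feed=.08,until_force=10); sleep(.2); s=sense(); print(r,s['position']-S,s['wrist_force'])
command_gripper(0,40); sleep(.1); s=sense(); print(s['finger_gap'],s['position']-S,s['wrist_force'],s['ft_torque'],s['joint_pos'].round(3),s['time_s'])
p,d=camera('wrist'); cv2.imwrite('pics/wrist8.png',p[:,:,::-1])
E
```

```text
[ 1.064  0.576 -1.069  1.904  0.595  1.021  1.358] 17.725
False [ 0.00017897 -0.00010321  0.0813527 ] [-0.58789806 -0.14991287 -0.68192341]
0.01501657411175848 [ 0.00017566 -0.00099967  0.0814175 ] [-1.03553814 -3.83717278  4.84145632] [-0.79690923  0.294848    0.03006387] [ 0.978  0.682 -0.954  1.97   0.733  0.88   1.25 ] 19.575
```

View pics/wrist8.png

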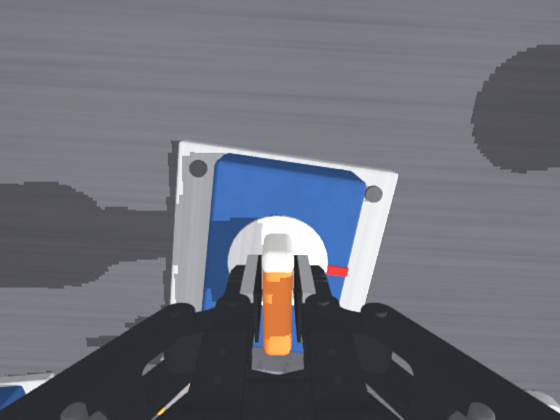

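The gap stopped at 15 mm where 12 was expected, and there is a 5 N upward force. I'll check this before turning.

```bash
python3 - <<'E'
from h import *
S=O-.095*ex
s=sense(); print(s['finger_gap'],s['wrist_force'],s['ft_torque'])
p,d=camera('wrist');s=sense(); cv2.imwrite('pics/crop9.png',cv2.resize(p[200:370,200:360],None,fx=3.5,fy=3.5,interpolation=cv2.INTER_CUBIC)[:,:,::-1])
T=world('wrist',*np.meshgrid(np.arange(560),np.arange(420)),d,(np.zeros(3),np.eye(3)))
for r in (240,300,340): print(r,[(c,(T[r,c]*1000).round(0).astype(int).tolist()) for c in range(240,320,4)])
E
```

```text
0.015131261496257516 [-1.08456493 -4.52367895  4.77102014] [-0.83643963  0.26604812  0.00451754]
240 [(240, [35, 13, -18]), (244, [34, 13, -16]), (248, [33, 14, -14]), (252, [34, 13, -12]), (256, [34, 14, -10]), (260, [35, 13, -8]), (264, [12, 22, -5]), (268, [8, 24, -3]), (272, [7, 25, -1]), (276, [7, 25, 1]), (280, [7, 25, 2]), (284, [7, 25, 4]), (288, [8, 24, 6]), (292, [34, 13, 9]), (296, [33, 14, 11]), (300, [34, 14, 13]), (304, [34, 13, 15]), (308, [34, 13, 17]), (312, [34, 13, 19]), (316, [34, 14, 21])]
300 [(240, [-20, 13, -12]), (244, [-19, 13, -10]), (248, [-118, 77, 1]), (252, [-12, 8, -8]), (256, [-13, 9, -7]), (260, [4, -2, -6]), (264, [-4, 3, -4]), (268, [-6, 4, -2]), (272, [-5, 4, -1]), (276, [-6, 4, 1]), (280, [-6, 5, 2]), (284, [-5, 4, 4]), (288, [-5, 3, 6]), (292, [34, -22, 9]), (296, [-3, 3, 9]), (300, [-13, 9, 10]), (304, [-13, 9, 11]), (308, [-19, 13, 12]), (312, [-18, 12, 14]), (316, [-21, 14, 15])]
340 [(240, [-45, 17, -9]), (244, [-46, 18, -8]), (248, [-37, 11, -8]), (252, [-20, -3, -8]), (256, [-12, -10, -7]), (260, [36, -49, -9]), (264, [-5, -15, -4]), (268, [-6, -15, -3]), (272, [-6, -15, -1]), (276, [-5, -16, 1]), (280, [-6, -15, 2]), (284, [-7, -14, 4]), (288, [-4, -16, 6]), (292, [35, -49, 10]), (296, [35, -49, 12]), (300, [-13, -9, 10]), (304, [-21, -3, 11]), (308, [-42, 15, 10]), (312, [-46, 18, 11]), (316, [-45, 17, 12])]
```

View pics/crop9.png

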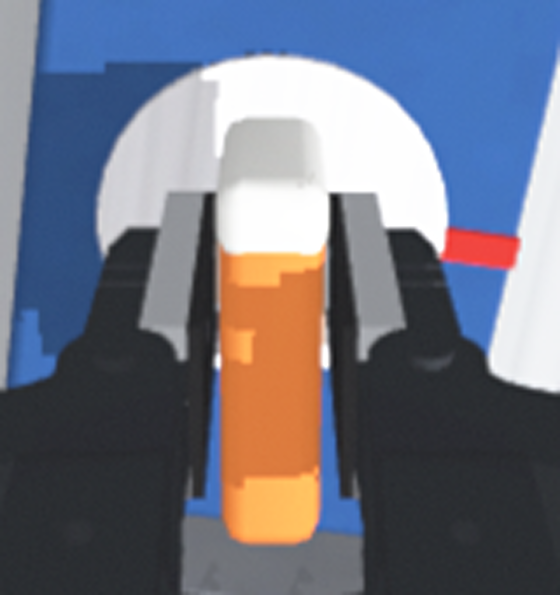

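The wing spans 12 mm but there is a gap to the right pad. The fingertips are probably closing on the round stem under the wing. I'll reopen, raise 8 mm so only the bar is between the pads, and regrip.

```bash
python3 - <<'E'
from h import *
S=O-.095*ex+.0005*ey; R=down(fy+np.radians(98.4))
command_gripper(.03,40); 
move_l(S+[0,0,.089],R,feed=.05); sleep(.15); s=sense();print(s['position']-S,s['wrist_force'],s['ft_torque'])
command_gripper(0,40); sleep(.1); s=sense(); print(s['finger_gap'],s['position']-S,s['wrist_force'],s['ft_torque'],s['joint_pos'].round(3),s['time_s'])
p,d=camera('wrist'); cv2.imwrite('pics/crop10.png',cv2.resize(p[200:370,200:360],None,fx=3.5,fy=3.5,interpolation=cv2.INTER_CUBIC)[:,:,::-1])
E
```

```text
[-4.86173297e-05 -1.80672994e-05  8.89803736e-02] [-0.31361729 -0.4694257   0.25633617] [-0.03739246 -0.01931594 -0.05690819]
0.011069033899016166 [ 8.13240708e-06 -1.45464125e-03  8.90790475e-02] [-0.13270686 -5.63274848  2.15063827] [-1.01903935  0.04777623  0.00953212] [ 0.985  0.672 -0.965  1.966  0.72   0.892  1.259] 20.8167
```

View pics/crop10.png

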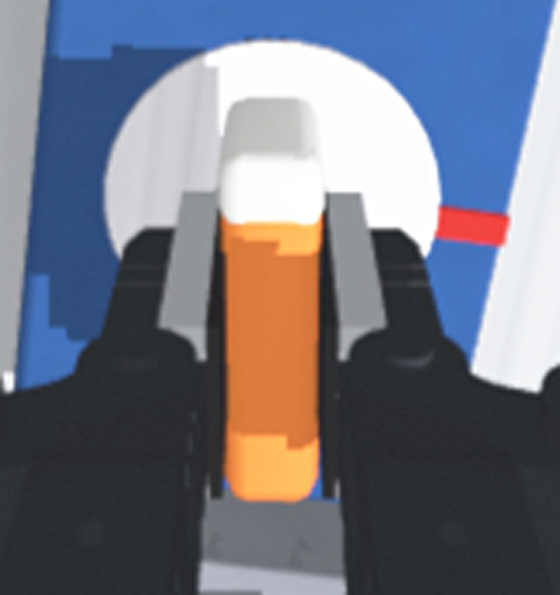

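The grip is now on the bar (11.1 mm gap) with a small side load, because the TCP is about 1.5 mm off centre. I'll relieve that and then turn clockwise with joint 7 only, watching torque.

```bash
python3 - <<'E'
from h import *
S=O-.095*ex-.0016*ey; R=down(fy+np.radians(98.4)); np.save('S.npy',S)
move_l(S+[0,0,.089],R,feed=.02); sleep(.1); s=sense();print(s['position']-S,s['wrist_force'],s['ft_torque'],s['joint_pos'].round(4))
q=inverse_kinematics(S+[0,0,.089],R); print(np.round(q,4)); q=np.array(s['joint_pos']); q0=q[6]
np.save('q0.npy',q)
for k in (.3,.6,.9,1.2,1.5):
    q[6]=q0-k; move_joints(q); s=sense()
    yaw=np.degrees(np.arctan2(s['tcp_rot'][1,2],s['tcp_rot'][0,2])-fy)
    print(k,'yaw',yaw.round(1),(s['position']-S).round(4),s['wrist_force'].round(1),s['ft_torque'].round(2),s['finger_gap'].round(4),s['time_s'])
E
```

```text
[0.00016854 0.00047257 0.08906394] [-0.54985609 -0.94434232  1.23255079] [-0.11650011 -0.02973942 -0.01755498] [ 0.9876  0.6731 -0.9663  1.9657  0.7189  0.8915  1.2631]
[ 0.9878  0.673  -0.9658  1.9656  0.7192  0.8918  1.2632]Traceback (most recent call last):
  File "<stdin>", line 9, in <module>
AttributeError: 'float' object has no attribute 'round'
```

```bash
cat >> h.py <<'E'
def rep(tag,S):
    s=sense(); yaw=np.degrees(np.arctan2(s['tcp_rot'][1,2],s['tcp_rot'][0,2])-fy)
    print(tag,'yaw %.1f'%yaw,np.round(s['position']-S,4),np.round(s['wrist_force'],1),np.round(s['ft_torque'],2),'gap %.4f t %.2f'%(s['finger_gap'],s['time_s'])); return s
E
python3 - <<'E'
from h import *
S=np.load('S.npy'); q=np.load('q0.npy'); q0=q[6]; rep('now',S)
for k in (.6,.9,1.2,1.5,1.62):
    q[6]=q0-k; move_joints(q); rep(k,S)
p,d=camera('wrist'); cv2.imwrite('pics/wrist11.png',p[:,:,::-1])
E
```

```text
now yaw 81.4 [0.0002 0.0007 0.0891] [-0.4 -1.3  1.3] [-0.2   0.02 -0.05] gap 0.0115 t 21.62
0.6 yaw 64.3 [0.0003 0.0008 0.0891] [ 1.  -0.8  1. ] [-0.01 -0.1  -0.09] gap 0.0112 t 22.01
0.9 yaw 47.1 [0.0004 0.001  0.0891] [ 1.5  0.9 -0.7] [ 0.19 -0.27 -0.01] gap 0.0111 t 22.40
1.2 yaw 30.0 [0.0006 0.001  0.0891] [ 2.5  1.5 -0.6] [ 0.35 -0.55 -0.06] gap 0.0107 t 22.79
1.5 yaw 12.8 [0.0008 0.0011 0.0891] [ 4.4  2.9 -2.9] [ 0.56 -0.86 -0.04] gap 0.0109 t 23.18
1.62 yaw 5.8 [0.0008 0.0011 0.0891] [ 5.1  2.3 -2.4] [ 0.48 -0.96 -0.11] gap 0.0111 t 23.43
```

View pics/wrist11.png

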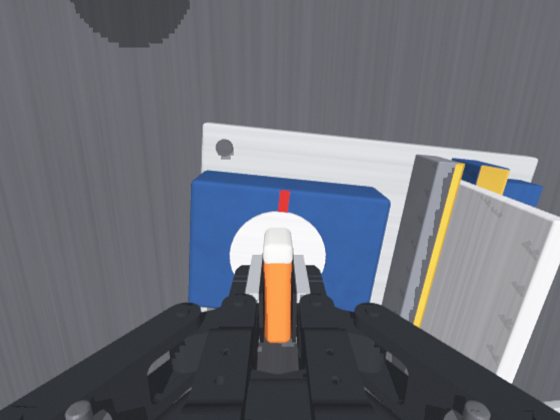

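The wing turns with the gripper, its white end is nearly at the red mark (284,200), and the plate stands at right. I'll keep going in small steps until the torque rises.

```bash
python3 - <<'E'
from h import *
S=np.load('S.npy'); q=np.load('q0.npy'); q0=q[6]; b=rep('now',S)['ft_torque'][2]
for k in (1.66,1.69,1.72,1.75,1.78,1.81,1.84):
    q[6]=q0-k; move_joints(q); s=rep(k,S); s2=sense()
    print('j7',s['joint_efforts'][6].round(3) if hasattr(s['joint_efforts'][6],'round') else s['joint_efforts'][6], 'q7 err',s['joint_pos'][6]-q[6])
    if abs(s['ft_torque'][2]-b)>.8: print('seated');break
sleep(.15); rep('end',S)
p,d=camera('wrist'); cv2.imwrite('pics/wrist12.png',p[:,:,::-1])
E
```

```text
now yaw 5.9 [0.0008 0.0011 0.0891] [ 3.1  2.7 -2.5] [ 0.56 -0.9  -0.09] gap 0.0108 t 23.48
1.66 yaw 3.6 [0.0008 0.0011 0.0891] [ 4.3  3.2 -3.1] [ 0.53 -0.92 -0.04] gap 0.0113 t 23.73
j7 0.03 q7 err 0.004014367532982621
1.69 yaw 1.8 [0.0009 0.0011 0.0891] [ 5.   3.5 -3.4] [ 0.47 -1.01 -0.03] gap 0.0108 t 23.98
j7 0.036 q7 err 0.0040167223490690795
1.72 yaw 0.1 [0.0009 0.0011 0.0891] [ 4.5  2.5 -3.4] [ 0.49 -0.98 -0.08] gap 0.0108 t 24.23
j7 0.037 q7 err 0.004023324988618238
1.75 yaw -1.4 [0.0009 0.0011 0.0891] [ 3.4  2.2 -3.3] [ 0.47 -0.96  0.81] gap 0.0114 t 24.48
j7 -0.85 q7 err 0.006116483156470898
seated
end yaw -1.4 [0.0009 0.0011 0.0891] [ 4.9  3.  -2.8] [ 0.42 -0.98  0.82] gap 0.0113 t 24.63
```

View pics/wrist12.png

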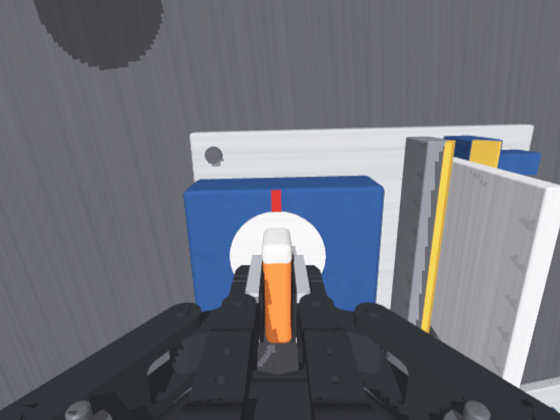

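Seated: torque stepped by 0.85 N m at yaw ≈ -1°, with the white end at the red mark. Now I'll back off a quarter turn.

```bash
python3 - <<'E'
from h import *
S=np.load('S.npy'); q=np.load('q0.npy'); q0=q[6]
for k in (1.35,.95,.55,.165):
    q[6]=q0-k; move_joints(q); rep(k,S)
sleep(.3); s=rep('end',S); print(abs(s['qd']).max())
p,d=camera('wrist'); cv2.imwrite('pics/wrist13.png',p[:,:,::-1]); p,d=camera('scene'); cv2.imwrite('pics/scene13.png',p[:,:,::-1])
p,d=camera('top'); cv2.imwrite('pics/top13.png',p[:,:,::-1]);
W=world('top',*np.meshgrid(np.arange(560),np.arange(420)),d)-O
F=np.stack([W@ex,W@ey,W[...,2]],-1)
m=(abs(F[...,0])<.02)&(abs(F[...,1])<.07)&(F[...,2]>.09)&(F[...,2]<.115); print(m.sum(),F[m].mean(0) if m.any() else 0,cv2.minAreaRect((F[m][:,:2]*1000).astype(np.float32)) if m.any() else 0)
E
```

```text
1.35 yaw 21.1 [0.0006 0.0011 0.0891] [ 5.6  3.7 -2.6] [ 0.7  -0.93  0.08] gap 0.0112 t 25.15
0.95 yaw 43.9 [0.0004 0.0009 0.0891] [ 3.5  2.8 -1.9] [ 0.77 -0.93  0.05] gap 0.0112 t 25.62
0.55 yaw 66.7 [0.0002 0.0007 0.0891] [ 3.4  3.8 -1.5] [ 0.75 -0.75  0.12] gap 0.0111 t 26.08
0.165 yaw 88.7 [0.0001 0.0005 0.0891] [ 3.   3.1 -1.2] [ 0.69 -0.67  0.  ] gap 0.0112 t 26.54
end yaw 88.9 [0.0001 0.0005 0.0891] [ 3.2  3.6 -0.2] [ 0.73 -0.68 -0.09] gap 0.0111 t 26.84
0.005204538727285534
156 [-0.00127907 -0.00111098  0.09987134] ((-0.7966797351837158, -1.69549560546875), (99.31672668457031, 9.350883483886719), 89.7990493774414)
```

View pics/wrist13.png

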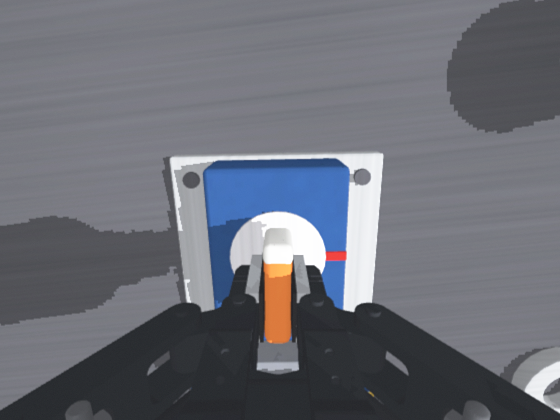

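View pics/scene13.png

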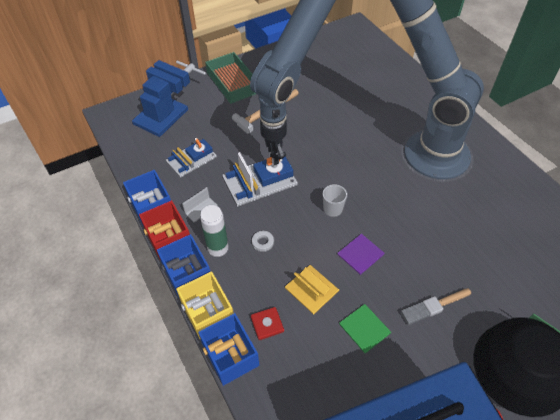

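The wing's white end (278,235) is 90° from the red mark (337,256). The plate is upright in the slot at (245,170), clear of the arm, and the bystanders look unmoved. Handing in.

```bash
python3 -c "
from rig import *
print(finish_job(), sense()['time_s'], sense()['finger_gap'])"
```

```text
the job is handed in; nothing more can be done
the job is handed in; nothing more can be done
```

The plate is standing in the slot, the screw was seated and backed off a quarter turn, and I handed the job in at about 27 s with the wing still gripped. No verdict is reported, so what follows is my own measurement.

- **Plate:** I lowered it until it touched the slot floor (5 N guard) and let go. It is upright, with its top edge measured at 100–102 mm. It sits about 1 mm across and 1–2 mm along from the slot middle, and nothing but the fixture appears to touch it.
- **Screw:** It seated with a torque step of 0.85 N m and the white end at the red mark. I then backed it off about 90° and it was still. The command was 40 N of grip, and the finger gap read 11.1 mm on the 12 mm bar.
- **Bystanders:** By eye in the final scene picture, none had moved. I did not measure them.

Two checks disagreed along the way:

- **First screw grip:** It stopped at a 15 mm gap, probably on the stem under the wing. I reopened, raised 8 mm and gripped again, so the final grip is above the 75 mm point.
- **Side load:** A small steady load of about 5 N and 1 N m stayed on the wrist while the wing was held.

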